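# Hold the spring-return purge port open with its bayonet key

## Robot

A 6-joint arm with a two-finger parallel gripper is mounted at the origin on the work surface. World frame = base frame: x ahead of the robot, y to its left, z up, the work surface at z = 0. Lengths are in mm, angles in rad, forces in N, time in s.
With the tool pointing down it reaches from about 325 to 775 mm from the base axis. Payload 5.5 kg.
Tool frame: the origin (TCP) lies on the centre line of the jaws, within the pads' length; the fingertips stand 19 mm ahead of it and the grasp point (between the pads) is the TCP; z points along the fingers, y is the direction in which the jaws open and shut (so a half turn about z gives the same grasp; the last joint's range is limited). The gripper opens to 88 mm and grips with 3 to 60 N. Pads are 20 mm wide; open, the fingers measure 115 mm over their backs; the gripper's body (75 mm by 178 mm) begins 61 mm behind the grasp point.
Start: joints at [-1.17, 0.091, 1.231, -0, 1.82, -0.057], TCP at [265.187, -538.231, 241.631] pointing down, gripper open.
Joint ranges: [-2.87, 2.87], [-0.86, 2.18], [0.17, 2.46], [-1.51, 4.65], [0.06, 2.69], [-2.65, 2.65]. Speed limits (rad/s): [2.57, 2.57, 3.01, 3.14, 3.14, 3.14].

## Interface

Orientations are given as a unit quaternion [x, y, z, w].
In Python, from station import arm gives the robot as it stands.
- The arm moves only by the tool jog_arm, never from a script. Its argument "steps" is a list of rows, each an object with "claw": the opening, from 0 (shut) to 1 (fully open); "travel": the shift along the world's x, y, z in m, a list of three; "delta_rot": the turn, a rotation vector about the world's x, y, z in degrees, a list of three. In form: [{"claw": claw, "travel": [tx, ty, tz], "delta_rot": [wx, wy, wz]}, ...]. A call has 1 to 5 rows; each row is the pose to reach, as a shift and turn from the pose measured when the call began; what a row does not reach only later rows make up. A row lasts 1/8 s, in which the tool goes at most 62.5 mm and 10.7 degrees, less where a joint would pass 70% of its speed; a pose out of reach is approached as far as the arm can. A call with a gripper value outside its range is refused whole. The fingers move at their own pace and stop on an object; "squeeze" is the grip in N (left out, the last holds). Time passes only in rows, so rows that repeat a pose let the fingers close. It gives the time, the measured TCP pose, the force and the opening at its end, in the units of the state.
- arm.read_state(): the state, without advancing time (a new reading comes with each control period).
- arm.grab_frame(name): name is "scene" or "top" or "wrist"; returns a dict with "image" (480x640x3 uint8, red, green, blue), "depth" (480x640 float32, mm along the optical axis (not along the pixel's ray), 0 where there is no reading), "camera_matrix" (3x3 intrinsics, pixels), "R" (3x3) and "t" (3): a world point X has camera coordinates R X + t. Camera axes: x right, y down, z forward; pixel columns grow to the right and rows downward; lengths in mm; the calibration is good to about 2 mm. A picture is of the moment at which its call begins.
- arm.job_done(): hands the job in, once; it reports no verdict.
Trained networks look in a picture, given as the dict that the camera call returned (one of the last four; its "shot" number tells which), for a name from the list of things; names that differ only in an ending like _2 or _b are one class to them, and where a whole thing is asked for, a point or a joint stands for the part that bears it (a point fixed in the world has none). Each returns a list of dicts, best first, with "p" (0 to 1); they miss things now and then, are a little off and sometimes report something else, mostly with a low value. They report only what shows in the picture. A call takes as long as a camera call. They do not tell look-alikes from the thing itself.
- arm.trace(picture, label): "pixels" (480x640 bool, what is visible of it) and "pixel" ([row, column] in pixels, amid what is visible of it).
The state is a dict: "time": time; "joints": joint angles; "joint_velocities": joint speeds; "joint_efforts": joint torques, N m; "tool_pos": TCP position; "tool_rot": TCP orientation; "ft_force": force on the tool from outside, world axes, zero at the start; "wrist_torque": the same for the moment, N m; "grip_width": finger opening in mm.
Only numpy, scipy, OpenCV 4.12 (cv2) and the standard library are available. Lean on these libraries where they do the work, as an engineer would, in place of code of your own. Each camera call takes 0.05 s, during which the arm holds its last target. There are 200 camera calls.

## Task

Purge the gas line: pick up the purge key (the steel plug with a flat upright grip and two side lugs), set its two lugs into the slots of the purge port on the bench, push it down against the spring and turn it a quarter turn clockwise (seen from above) as far as it goes. The port springs shut if it is let go, so finish while still gripping the key and holding it seated and fully turned. Leave the jar, the plain plug and the wrench where they are.

Things in the scene. Friction and masses are not known exactly. Their poses are not given: they have to be found in the camera images.
- key: Purge key, upright and loose on the bench, 80 mm tall, about 120 g. Origin: centre of its underside, z up. Round steel body, diameter 30 mm, to z = 40 mm, then a flat grip blade along x. Two lugs at +x and -x (44 mm over both, 9 mm wide, z = 10 to 17 mm). Groove 9 mm wide along x in the underside, 9.5 mm deep. A half turn about z leaves it the same.
- key_grip (a point): Middle of the key's flat grey grip blade, on the key's axis 62 mm above its underside, axes as the key's. The blade is 36 mm long (x, the line of the lugs), 12 mm thick (y), and spans z = 40 to 80 mm above the underside: pinch it across its 12 mm with the fingertips above the round body, which ends at 40 mm.
- port: Purge port, fixed to the bench. Origin: centre of its underside on the bench, z up, x along the slots. Grey square base 84 mm wide, 12 mm high, with a round aluminium boss 62 mm in diameter, its top face 51 mm above the bench. A half turn about z leaves it the same.
- port_mouth (a point): Centre of the port's mouth at its top face, axes as the port's: a round hole 34 mm in diameter with two slots at +x and -x (14 mm wide, reaching 23 mm from the centre; small black marks beyond them). The lip is 6 mm thick, with room for the lugs to turn below it. A sprung disc lies 19 mm below the top face; the key's foot lands on it with the lugs still in the slots.
- plunger (a joint): How far the sprung disc in the port is pushed down, m: 0 at rest, 0.009 at the bottom. It resists with 5 N at first, 9 N at the bottom. Beyond 0.004 (best 0.006 to 0.008) the key's lugs are below the lip and the key can be turned; once turned, the lip keeps it from rising.
- valve (a joint): Turn of the valve in the port, rad, clockwise seen from above: 0 shut, 1.5 fully open at its stop. A 7 mm rib on the disc, along the slots when shut, engages the key's groove (play up to about 0.1 rad, so the key turns 1.5 to 1.6 rad in all). A return spring resists with 0.10 N m at first, 0.22 N m at the stop, and turns the key back if let go; a grip gives a little, so aim 0.1 rad further.
- blank: Bystander: plain round steel plug with a wider round head and no lugs, 38 mm in diameter, 56 mm tall, standing on the bench; origin at the centre of its underside.
- jar: Bystander: small closed amber glass jar, 48 mm in diameter, 70 mm tall; origin at the centre of its underside.
- wrench: Bystander: steel wrench 150 mm long lying on the bench, beyond the other things.
Mind the look-alikes: they are no part of the job. What is shaped like the key but blue or orange is not meant.

How it is judged (in metres and radians):
On the way, in this order (a step that is already met when the one before it is completed fails the run):
1. the key is lifted off the bench in the gripper (height (world z) of key above 0.03 m and contact force between key and the fingers above 1 N), for 0.2 s.
2. the key stands in the port, lugs in the slots, and presses the disc down, not yet turned (horizontal distance between key and port_mouth below 0.005 m and angle between key's own z axis and vertical below 0.12 rad and value of joint plunger above 0.004 m and value of joint valve below 0.3 rad), for 0.1 s.
3. the key is turned a quarter turn with its lugs below the lip (horizontal distance between key and port_mouth below 0.005 m and angle between key's own z axis and vertical below 0.12 rad and value of joint valve above 1.15 rad and z of key in the frame of port_mouth below -0.0215 m), for 0.2 s.
At the end, for the whole second after the job is handed in: The fingers still grip the key (over 1 N), upright (0.12 rad), within 5 mm of the port's axis, underside over 21.5 mm below the mouth (lugs under the lip), disc down over 3 mm, valve past 1.15 of 1.5 rad; jar, plug and wrench within 30 mm of their starts (all of step 3 and value of joint plunger above 0.003 m and contact force between key and the fingers above 1 N and distance of each of blank, jar, wrench from where it was at the start of the episode below 0.03 m); the arm keeps its last pose, push and grip.
It fails at once if the jar, the plain plug or the wrench is moved by more than 30 mm (distance of any of blank, jar, wrench from where it was at the start of the episode above 0.03 m).
It also fails if it takes over 42 s, if anything falls off the work surface, if the arm or the gripper's body presses on something with over 40 N, if the wrist force passes 120 N, or if a joint passes its speed limit or range.

## Working session

There is one attempt and no reset: what is moved stays moved. The work goes in short steps, Python scripts to look and compute and a tool call to move; the robot and the scene stay as the last step left them, time stands still between calls to the robot, and variables do not carry over. Pictures are saved under pics/ and viewed, about 8 in all and at most 12, crops included, and the job is handed in when it is done.

Besides the shell and the picture viewer there is one more tool, called after "Emit:" as a command line: name --argument value ..., lists and objects as JSON in quotes. jog_arm: Moves the arm, as the interface text tells. Its arguments: {"type":"object","properties":{"steps":{"type":"array","items":{"type":"object","properties":{"claw":{"type":"number"},"travel":{"type":"array","items":{"type":"number"}},"delta_rot":{"type":"array","items":{"type":"number"}}}}},"squeeze":{"type":"number"}},"required":["steps"]}

```bash
ls; mkdir -p pics
cat > h.py <<'E'
import numpy as np, cv2
from station import arm
def save(im,n): cv2.imwrite('pics/'+n,cv2.cvtColor(im,cv2.COLOR_RGB2BGR))
def pts(f,mask):
    r,c=np.nonzero(mask&(f['depth']>0)); z=f['depth'][r,c].astype(float); K=f['camera_matrix']
    P=np.stack([(c-K[0,2])*z/K[0,0],(r-K[1,2])*z/K[1,1],z])
    return (f['R'].T@(P-np.array(f['t']).reshape(3,1))).T
def proj(f,X):
    p=f['camera_matrix']@(f['R']@np.array(X,float)+np.array(f['t'])); return p[:2]/p[2]
E
python3 - <<'E'
from h import *
for n in ('top','scene'):
    f=arm.grab_frame(n); save(f['image'],n+'0.png')
    for l in ('key','port','blank','jar','wrench'):
        for d in arm.trace(f,l):
            P=pts(f,d['pixels']); 
            print(n,l,round(d['p'],2),np.round(d['pixel']),d['pixels'].sum(),np.round(np.median(P,0)),np.round(P.min(0)),np.round(P.max(0)))
E
```

```text
pics
top key 0.93 [250. 189.] 352 [605. 394.  57.] [586. 384.  -2.] [626. 430.  84.]
top key 0.84 [301. 261.] 256 [511. 261.  71.] [496. 247.  -2.] [525. 280.  82.]
top key 0.83 [266. 228.] 315 [575. 323.  49.] [561. 306.  -5.] [594. 356.  84.]
top key 0.58 [227. 223.] 303 [655. 329.  53.] [644. 312.  -3.] [678. 361.  83.]
top port 0.76 [266. 454.] 1981 [ 566. -119.   15.] [ 514. -189.   -5.] [619. -60.  54.]
top blank 0.73 [312. 306.] 298 [489. 177.  55.] [472. 160.  47.] [507. 194.  61.]
top blank 0.29 [265. 226.] 290 [575. 323.  57.] [562. 306.  -5.] [590. 358.  84.]
top jar 0.7 [225. 298.] 533 [656. 196.  68.] [636. 174.  -4.] [695. 221.  74.]
scene key 0.92 [213. 478.] 611 [619. 394.  50.] [590. 385.  -1.] [631. 409.  80.]
scene key 0.89 [218. 432.] 781 [585. 324.  41.] [446. 305.  -3.] [597. 404.  81.]
scene key 0.88 [238. 458.] 884 [667. 328.  43.] [564. 310.  -4.] [678. 386.  81.]
scene key 0.72 [201. 388.] 758 [519. 260.  43.] [362. 244.  -4.] [529. 344.  81.]
scene port 0.75 [269. 188.] 2369 [ 589. -125.   20.] [ 459. -191.   -4.] [623. -63.  52.]
scene blank 0.69 [211. 341.] 516 [502. 173.  41.] [429. 157.  -3.] [511. 192.  58.]
scene jar 0.8 [255. 385.] 1215 [678. 190.  43.] [543. 172.  -2.] [689. 236.  71.]
scene wrench 0.77 [351. 246.] 1081 [785. -64.   6.] [705. -93.  -3.] [853. -41.  10.]
```

Run:
```python
import cv2,numpy as np
a=cv2.imread('pics/scene0.png');b=cv2.imread('pics/top0.png')
x=cv2.resize(a[160:280,360:520],(400,300),interpolation=cv2.INTER_CUBIC)
y=cv2.resize(b[200:335,150:330],(400,300),interpolation=cv2.INTER_CUBIC)
z=cv2.resize(b[200:335,370:550],(400,300),interpolation=cv2.INTER_CUBIC)
w=cv2.resize(a,(400,300),interpolation=cv2.INTER_AREA)
cv2.imwrite('pics/c0.png',np.vstack([np.hstack([x,y]),np.hstack([w,z])]))
```

```text
(no output)
```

View pics/c0.png

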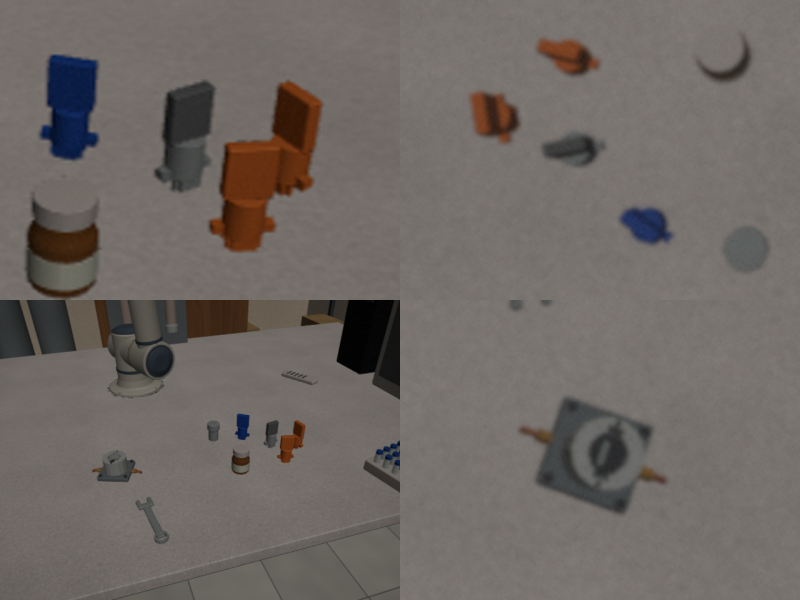

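The grey key is at top pixel (row 266, col 228) and at scene (218, 432). Its look-alikes in the top picture are:
- orange at (250, 189)
- orange at (227, 223)
- blue at (301, 261)
- the plain plug at (312, 306)

The port is at (266, 454), with its slots running diagonally. Next I'll measure the key's blade and the port.

Run:
```python
from h import *
s=arm.read_state(); print(s['tool_pos'],s['tool_rot'],s['grip_width'])
for n in ('top','scene'):
    f=arm.grab_frame(n)
    for d in arm.trace(f,'key'):
        P=pts(f,d['pixels']); Q=P[(P[:,2]>72)&(P[:,2]<90)]
        print(n,'key',np.round(d['pixel']),len(Q),cv2.minAreaRect(Q[:,:2].astype(np.float32)) if len(Q)>4 else 0)
    for d in arm.trace(f,'port')[:1]:
        P=pts(f,d['pixels']); Q=P[(P[:,2]>46)&(P[:,2]<56)]
        print('boss',len(Q),cv2.minEnclosingCircle(Q[:,:2].astype(np.float32)),Q.mean(0))
```

```text
[ 265.19019032 -538.22356766  241.65526669] [9.73917284e-01 2.26903337e-01 4.85311934e-06 6.26236850e-06] 88.02921751671545
top key [224. 224.] 125 ((658.8672485351562, 333.2071533203125), (35.65999984741211, 12.220646858215332), 75.74139404296875)
top key [300. 260.] 134 ((509.4665222167969, 264.4961853027344), (36.15650939941406, 12.114420890808105), 53.60197830200195)
top key [268. 227.] 120 ((576.8627319335938, 326.9264831542969), (11.845888137817383, 34.396392822265625), 11.09435749053955)
top key [250. 191.] 135 ((605.89990234375, 398.4952697753906), (36.178165435791016, 12.593482971191406), 9.121448516845703)
boss 551 ((566.4297485351562, -125.4825439453125), 31.739572525024414) [ 566.65102372 -124.87663515   50.00891191]
scene key [216. 433.] 112 ((580.2691650390625, 324.650146484375), (13.681940078735352, 36.0744743347168), 10.974336624145508)
scene key [200. 390.] 111 ((513.0090942382812, 262.2500915527344), (36.09923553466797, 15.8980131149292), 48.89677810668945)
scene key [239. 458.] 144 ((662.0482177734375, 331.74005126953125), (36.25233459472656, 13.023935317993164), 77.86015319824219)
boss 511 ((568.2255249023438, -126.78081512451172), 33.425201416015625) [ 570.29941121 -126.13888214   49.23756553]
```

Emit:
jog_arm --steps '[{"claw": 0.45,"travel": [0.275,0.413,0.04],"delta_rot": [0,0,45]},{"claw": 0.45,"travel": [0.275,0.413,0.04],"delta_rot": [0,0,45]},{"claw": 0.45,"travel": [0.275,0.413,0.04],"delta_rot": [0,0,45]},{"claw": 0.45,"travel": [0.275,0.413,0.04],"delta_rot": [0,0,45]},{"claw": 0.45,"travel": [0.275,0.413,0.04],"delta_rot": [0,0,45]}]'

```text
time: 1.52
tool_pos: [438.6, -277.2, 267.2]
tool_rot: [0.812, 0.583, 0.0, 0.0]
ft_force: [-0.1, -1.6, -0.6]
grip_width: 41.8
```

Emit:
jog_arm --steps '[{"claw": 0.45,"travel": [0.135,0.2,0.02],"delta_rot": [0,0,10]},{"claw": 0.45,"travel": [0.135,0.2,0.02],"delta_rot": [0,0,10]},{"claw": 0.45,"travel": [0.135,0.2,0.02],"delta_rot": [0,0,10]},{"claw": 0.45,"travel": [0.135,0.2,0.02],"delta_rot": [0,0,10]},{"claw": 0.45,"travel": [0.135,0.2,0.02],"delta_rot": [0,0,10]}]'

```text
time: 2.15
tool_pos: [575.0, -73.8, 286.7]
tool_rot: [0.756, 0.654, 0.0, -0.0]
ft_force: [-0.8, -0.1, -0.2]
grip_width: 39.4
```

Run:
```python
from h import *
s=arm.read_state(); print(s['time'],s['tool_pos'],s['tool_rot'],s['joints'])
f=arm.grab_frame('wrist'); save(f['image'],'w1.png'); print(np.round(-f['R'].T@f['t']),f['R'])
for d in arm.trace(f,'port')[:1]:
    P=pts(f,d['pixels']); Q=P[(P[:,2]>46)&(P[:,2]<56)]
    print(d['p'],d['pixel'],'boss',len(Q),cv2.minEnclosingCircle(Q[:,:2].astype(np.float32)),Q.mean(0))
    H=P[(P[:,2]<46)&(np.hypot(*(P[:,:2]-np.array(cv2.minEnclosingCircle(Q[:,:2].astype(np.float32))[0])).T)<26)]
    print('hole',len(H),cv2.minAreaRect(H[:,:2].astype(np.float32)),np.percentile(H[:,2],[5,50,95]))
```

```text
2.15 [574.96228923 -73.7924028  286.7327722 ] [ 7.56463967e-01  6.54035275e-01  3.48770818e-04 -5.81249532e-05] [-1.86685224e-01  4.97863176e-02  1.19381084e+00  6.53103049e-04
  1.89765264e+00 -4.14924247e-02]
[584.  -6. 430.] [[ 9.89566587e-01 -1.44074360e-01  7.40871070e-04]
 [-1.39724237e-01 -9.58408309e-01  2.48858696e-01]
 [-3.51441004e-02 -2.46365768e-01 -9.68539519e-01]]
0.78 [250.5, 322.0] boss 2294 ((567.5684814453125, -125.991455078125), 31.770431518554688) [ 567.91928686 -125.13077194   50.61576792]
hole 1165 ((565.4071044921875, -131.85316467285156), (37.06687545776367, 45.677730560302734), 52.90243148803711) [12.680724   31.83970162 38.20236826]
```

View pics/w1.png

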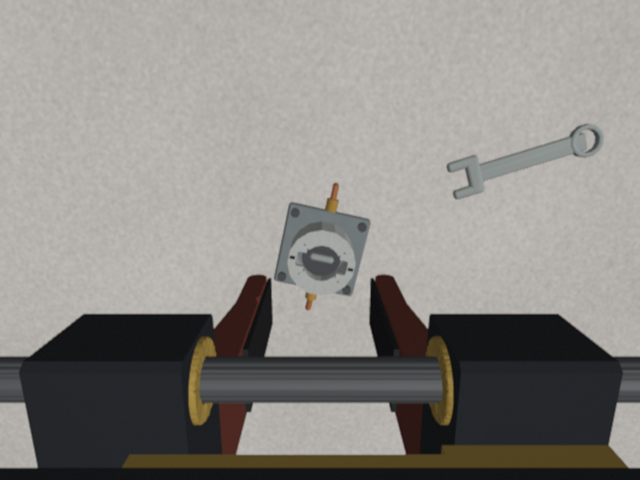

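The port sits at (250, 322). Its slots lie nearly horizontal, with black marks near (257, 290) and (268, 351). I'll rectify the top-face plane to get the angle.

Run:
```python
from h import *
f=arm.grab_frame('wrist')
cx,cy,s=567.5,-126,7
w=[(cx+a,cy+b) for a,b in((35,35),(35,-35),(-35,-35),(-35,35))]
src=np.float32([proj(f,(x,y,51)) for x,y in w]); n=70*s
dst=np.float32([[0,0],[n,0],[n,n],[0,n]])   # right=-y, up=+x
im=cv2.warpPerspective(f['image'],cv2.getPerspectiveTransform(src,dst),(n,n),flags=cv2.INTER_CUBIC)
for a in range(0,n,70): cv2.line(im,(a,0),(a,6),(255,0,0)); cv2.line(im,(0,a),(6,a),(255,0,0))
cv2.circle(im,(n//2,n//2),31*s,(255,0,0),1)
save(im,'rect.png')
```

```text
(no output)
```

View pics/rect.png

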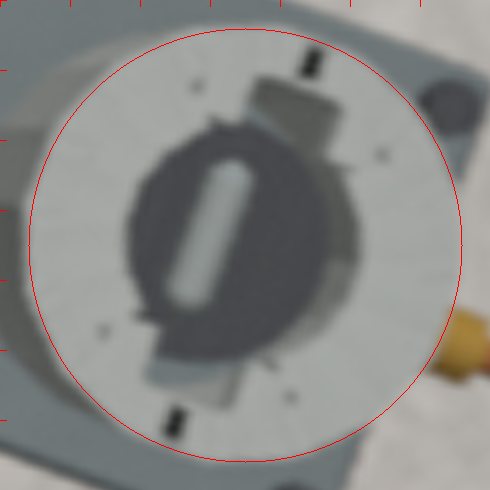

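Emit:
jog_arm --steps '[{"claw": 0.45,"travel": [-0.06,0.36,-0.05],"delta_rot": [0,0,20]},{"claw": 0.45,"travel": [-0.06,0.36,-0.05],"delta_rot": [0,0,20]},{"claw": 0.45,"travel": [-0.06,0.36,-0.05],"delta_rot": [0,0,20]},{"claw": 0.45,"travel": [-0.06,0.36,-0.05],"delta_rot": [0,0,20]},{"claw": 0.45,"travel": [-0.06,0.36,-0.05],"delta_rot": [0,0,20]}]'

```text
time: 2.92
tool_pos: [522.1, 228.0, 244.7]
tool_rot: [0.635, 0.773, 0.0, 0.001]
ft_force: [0.7, 0.7, -0.0]
grip_width: 39.4
```

Slots run at −20.9° and the port centre is about (568, −126). Next I'll hover over the key.

Emit:
jog_arm --steps '[{"claw": 0.45,"travel": [0.056,0.098,-0.055],"delta_rot": [0,0,0]},{"claw": 0.45,"travel": [0.056,0.098,-0.055],"delta_rot": [0,0,0]},{"claw": 0.45,"travel": [0.056,0.098,-0.055],"delta_rot": [0,0,0]}]'

```text
time: 3.3
tool_pos: [577.7, 326.3, 182.1]
tool_rot: [0.635, 0.773, -0.005, -0.002]
ft_force: [-0.4, -0.8, -0.7]
grip_width: 39.5
```

Run:
```python
from h import *
s=arm.read_state(); print(s['time'],s['tool_pos'],s['tool_rot'])
f=arm.grab_frame('wrist'); save(f['image'],'w2.png')
for d in arm.trace(f,'key'):
    P=pts(f,d['pixels']); Q=P[(P[:,2]>74)&(P[:,2]<86)]
    if len(Q)>4: print(d['p'],np.round(d['pixel']),len(Q),cv2.minAreaRect(Q[:,:2].astype(np.float32)))
```

```text
3.3 [577.74142487 326.26333155 182.12587417] [ 0.63452915  0.77288302 -0.00472126 -0.0015191 ]
0.96 [132. 389.] 1418 ((607.171630859375, 398.31121826171875), (35.925323486328125, 11.962865829467773), 11.219717025756836)
0.8 [244. 441.] 1259 ((659.8885498046875, 333.04669189453125), (35.96077346801758, 12.570530891418457), 75.3392105102539)
0.61 [290. 220.] 409 ((515.7796630859375, 270.815673828125), (19.654930114746094, 11.930072784423828), 53.37184524536133)
0.58 [229. 322.] 1183 ((578.1547241210938, 327.4749450683594), (11.950606346130371, 36.02206802368164), 11.0018310546875)
```

View pics/w2.png

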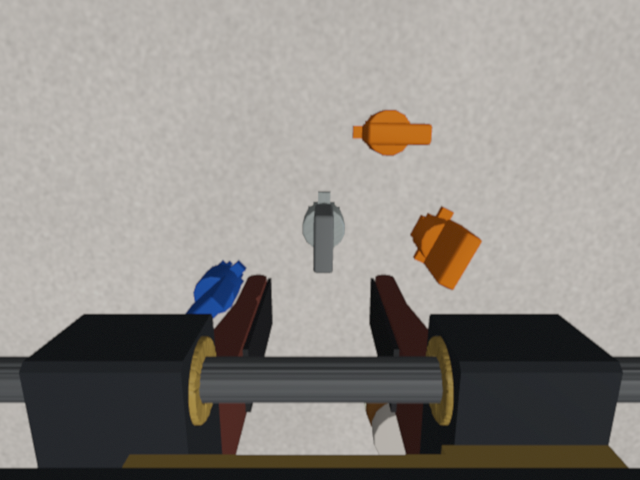

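The grey key is centred between the fingers at (229, 322), with orange keys at (132, 389) and (244, 441) and blue at (290, 220). I'll descend and grip.

Emit:
jog_arm --steps '[{"claw": 0.45,"travel": [0.0005,0.001,-0.06],"delta_rot": [0,0,0]},{"claw": 0.45,"travel": [0.0005,0.001,-0.11],"delta_rot": [0,0,0]},{"claw": 0.45,"travel": [0.0005,0.001,-0.118],"delta_rot": [0,0,0]},{"claw": 0.45,"travel": [0.0005,0.001,-0.118],"delta_rot": [0,0,0]}]'

```text
time: 3.9
tool_pos: [579.9, 324.6, 74.2]
tool_rot: [0.636, 0.772, 0.001, 0.001]
ft_force: [0.1, -0.0, 0.3]
grip_width: 39.6
```

Emit:
jog_arm --steps '[{"claw": 0,"travel": [0,0,0],"delta_rot": [0,0,0]},{"claw": 0,"travel": [0,0,0],"delta_rot": [0,0,0]},{"claw": 0,"travel": [0,0,0],"delta_rot": [0,0,0]},{"claw": 0,"travel": [0,0,0],"delta_rot": [0,0,0]}]' --squeeze 40

```text
time: 4.4
tool_pos: [580.3, 325.0, 75.3]
tool_rot: [0.636, 0.772, 0.002, 0.002]
ft_force: [-0.4, -0.7, 3.7]
grip_width: 11.8
```

Emit:
jog_arm --steps '[{"claw": 0,"travel": [0,0,0],"delta_rot": [0,0,0]},{"claw": 0,"travel": [0,0,0.03],"delta_rot": [0,0,0]},{"claw": 0,"travel": [0,0,0.08],"delta_rot": [0,0,0]},{"claw": 0,"travel": [0,0,0.14],"delta_rot": [0,0,0]},{"claw": 0,"travel": [0,0,0.14],"delta_rot": [0,0,0]}]'

```text
time: 5.03
tool_pos: [581.9, 325.9, 222.3]
tool_rot: [0.636, 0.772, 0.006, 0.004]
ft_force: [-0.6, -0.3, -1.5]
grip_width: 11.5
```

Emit:
jog_arm --steps '[{"claw": 0,"travel": [-0.012,-0.42,-0.02],"delta_rot": [0,0,58]},{"claw": 0,"travel": [-0.012,-0.42,-0.02],"delta_rot": [0,0,58]},{"claw": 0,"travel": [-0.012,-0.42,-0.02],"delta_rot": [0,0,58]},{"claw": 0,"travel": [-0.012,-0.42,-0.02],"delta_rot": [0,0,58]},{"claw": 0,"travel": [-0.012,-0.42,-0.02],"delta_rot": [0,0,58]}]'

```text
time: 5.65
tool_pos: [572.5, 24.6, 203.7]
tool_rot: [0.236, 0.972, 0.007, -0.001]
ft_force: [0.4, -0.0, -1.3]
grip_width: 11.8
```

```bash
cat > st.py <<'E'
from h import *
from scipy.spatial.transform import Rotation as Ro
s=arm.read_state(); R=Ro.from_quat(s['tool_rot']).as_matrix()
print(s['time'],np.round(s['tool_pos'],1),'yaw',round(np.degrees(np.arctan2(R[1,1],R[0,1])),2),'z',np.round(R[:,2],4),'F',np.round(s['ft_force'],1),np.round(s['wrist_torque'],2),s['grip_width'],np.round(s['joints'],2))
E
python3 st.py
```

```text
5.65 [572.5  24.6 203.7] yaw 62.71 z [ 0.0013  0.0134 -0.9999] F [ 0.4 -0.  -1.3] [ 0.01 -0.13  0.02] 11.806631952219464 [-0.02  0.01  1.38  0.01  1.75 -1.12]
```

Emit:
jog_arm --steps '[{"claw": 0,"travel": [-0.0045,-0.1506,-0.02],"delta_rot": [-0.75,0,6.4]},{"claw": 0,"travel": [-0.0045,-0.1506,-0.02],"delta_rot": [-0.75,0,6.4]},{"claw": 0,"travel": [-0.0045,-0.1506,-0.02],"delta_rot": [-0.75,0,6.4]},{"claw": 0,"travel": [-0.0045,-0.1506,-0.02],"delta_rot": [-0.75,0,6.4]},{"claw": 0,"travel": [-0.0045,-0.1506,-0.02],"delta_rot": [-0.75,0,6.4]}]'

```text
time: 6.28
tool_pos: [567.7, -125.2, 182.6]
tool_rot: [0.181, 0.983, 0.001, -0.001]
ft_force: [-0.4, 0.3, -0.9]
grip_width: 11.7
```

```bash
python3 st.py
python3 - <<'E'
from h import *
out=[]
for n in ('wrist','scene'):
    f=arm.grab_frame(n); im=f['image']
    print(n,np.round(-f['R'].T@f['t']), proj(f,(568,-126,51)))
    for d in arm.trace(f,'key'):
        P=pts(f,d['pixels'])
        if abs(np.median(P[:,1])+126)<60: print(d['p'],np.round(d['pixel']),len(P),np.round(np.percentile(P,[1,50,99],axis=0)))
    u,v=map(int,proj(f,(568,-126,100))); u=max(80,min(560,u)); v=max(60,min(420,v))
    k=120 if n=='wrist' else 70
    c=im[max(0,v-k):v+k,max(0,u-k):u+k]; out.append(cv2.resize(c,(400,400),interpolation=cv2.INTER_CUBIC))
save(np.hstack(out),'c3.png')
E
python3 st.py
```

```text
6.275 [ 567.7 -125.2  182.6] yaw 69.13 z [-0.0011  0.0014 -1.    ] F [-0.4  0.3 -0.9] [ 0.02 -0.15 -0.05] 11.69103177372145 [-0.28  0.04  1.39  0.    1.71 -1.48]
wrist [ 504. -100.  325.] [317.80027979 235.66938737]
0.72 [277. 319.] 5196 [[ 546. -133.  110.]
 [ 557. -121.  186.]
 [ 578. -109.  188.]]
0.71 [216. 314.] 10564 [[ 520. -181.    5.]
 [ 554. -118.   13.]
 [ 613.  -71.   52.]]
scene [1357. -107.  577.] [182.51346209 250.45590575]
0.82 [208. 171.] 720 [[ 305. -146.   -3.]
 [ 579. -125.  143.]
 [ 588. -109.  187.]]
6.475 [ 568.2 -124.8  183.8] yaw 69.22 z [ 8.e-04  5.e-04 -1.e+00] F [-0.3  0.4 -0.3] [ 0.05 -0.22  0.01] 11.977832119270905 [-0.28  0.04  1.39  0.    1.71 -1.48]
```

View pics/c3.png

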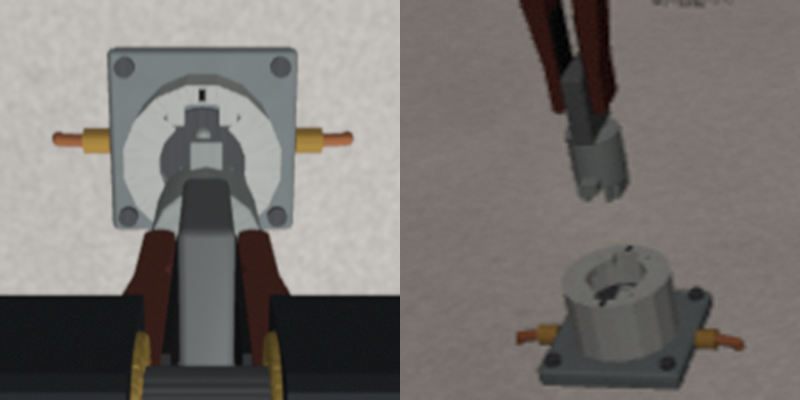

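Left (wrist view): the blade is aligned with the slots, port centre at about (200, 150) in the crop. Right (scene view): the key hangs upright above the port. Now I'll measure the in-hand offset.

```bash
python3 - <<'E'
from h import *
f=arm.grab_frame('wrist')
for d in arm.trace(f,'key'):
    P=pts(f,d['pixels'])
    if np.median(P[:,2])<100: continue
    Q=P[(P[:,2]>183)]; print('blade',len(Q),cv2.minAreaRect(Q[:,:2].astype(np.float32)),Q.mean(0))
    B=P[(P[:,2]<170)]; print('low',len(B),np.round(np.percentile(B,[1,50,99],axis=0)))
    v=np.nonzero(d['pixels']); print(v[0].min(),v[0].max(),v[1].min(),v[1].max())
p=[proj(f,(568,-126,51)+b*np.r_[np.cos(-.365),np.sin(-.365),0]) for b in(-30,0,30)]; print(p)
# port ring visible now
m=np.zeros((480,640),bool); m[120:260,230:410]=1
P=pts(f,m); Q=P[(P[:,2]>47)&(P[:,2]<55)]
from scipy.optimize import least_squares
h=cv2.convexHull(Q[:,:2].astype(np.float32))[:,0]
h=h[((h-[568,-126])@[np.cos(-.365),np.sin(-.365)])>0]
r=least_squares(lambda c:np.hypot(h[:,0]-c[0],h[:,1]-c[1])-31,[568,-126]); print('port',r.x,np.round(r.fun,1))
save(f['image'],'w4.png')
E
python3 st.py
```

```text
blade 2772 ((564.0992431640625, -122.3108901977539), (11.672795295715332, 31.660533905029297), 69.04327392578125) [ 562.92506888 -121.86675847  188.02650881]
low 1825 [[ 545. -134.  112.]
 [ 553. -117.  144.]
 [ 567. -109.  169.]]
220 356 289 351
[array([317.05547598, 189.15856776]), array([317.02729544, 234.36102016]), array([317.00057019, 277.22913189])]
port [ 567.1725764  -125.87210618] [ 0.9  0.5  0.8  0.4  0.4  0.7 -0.8 -2.1  0.5]
6.575 [ 568.2 -125.1  183.9] yaw 69.19 z [ 9.e-04  3.e-04 -1.e+00] F [ 0.6  0.  -1.8] [ 0.03 -0.13 -0.  ] 11.727201410230268 [-0.28  0.04  1.39  0.    1.71 -1.48]
```

View pics/w4.png

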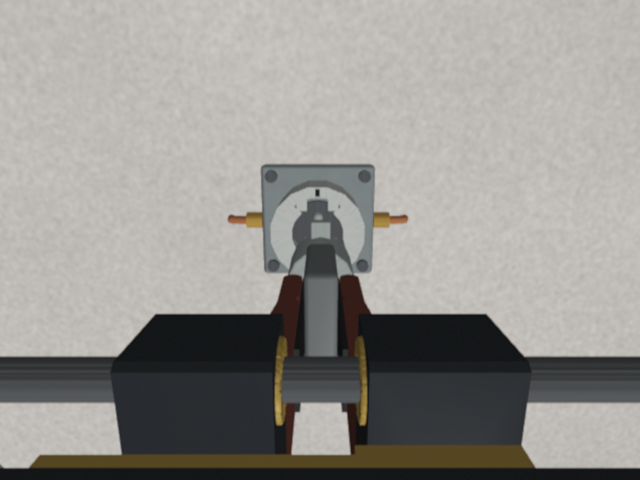

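The key's axis sits about 2.6 mm off along tool x and about 1.5 mm along tool y, so I'll shift (+1.9, −2.3) mm. The underside is about 76 mm below the TCP. I'll descend to just above the mouth.

Emit:
jog_arm --steps '[{"claw": 0,"travel": [0.0019,-0.0023,-0.03],"delta_rot": [0,0,0]},{"claw": 0,"travel": [0.0019,-0.0023,-0.05],"delta_rot": [0,0,0]},{"claw": 0,"travel": [0.0019,-0.0023,-0.05],"delta_rot": [0,0,0]},{"claw": 0,"travel": [0.0019,-0.0023,-0.05],"delta_rot": [0,0,0]}]'

```text
time: 7.08
tool_pos: [570.3, -127.4, 134.7]
tool_rot: [0.181, 0.984, 0.0, 0.001]
ft_force: [0.0, 0.4, -1.0]
grip_width: 11.6
```

```bash
python3 st.py
python3 - <<'E'
from h import *
out=[]
for n in ('top','scene'):
    f=arm.grab_frame(n); im=f['image']; print(n,np.round(-f['R'].T@f['t']))
    for d in arm.trace(f,'key'):
        P=pts(f,d['pixels'])
        if abs(np.median(P[:,1])+126)<60: print(d['p'],np.round(d['pixel']),len(P),np.round(np.percentile(P,[1,50,99],axis=0)))
    u,v=map(int,proj(f,(568,-126,70))); k=42
    s=400/84
    c=cv2.resize(im[v-k:v+k,u-k:u+k],(400,400),interpolation=cv2.INTER_CUBIC)
    def L(a,b,col):
        q=[tuple(int(round(x)) for x in ((proj(f,z)-[u-k,v-k]+.5)*s)) for z in(a,b)]; cv2.line(c,*q,col,1)
    e=np.r_[np.cos(-.365),np.sin(-.365),0]; C=np.r_[568,-126,51.]
    if n=='scene': L(C+[0,0,0],C+[0,0,90],(255,0,0)); L(C-22*e+[0,0,10],C-22*e+[0,0,40],(0,255,0)); L(C+22*e+[0,0,10],C+22*e+[0,0,40],(0,255,0))
    out.append(c)
save(np.hstack(out),'c5.png')
E
```

```text
7.075 [ 570.3 -127.4  134.7] yaw 69.2 z [ 1.7e-03  1.0e-04 -1.0e+00] F [ 0.   0.4 -1. ] [ 0.06 -0.22  0.01] 11.649451725824084 [-0.28  0.05  1.46  0.    1.63 -1.49]
top [539. 131. 950.]
scene [1357. -107.  577.]
0.93 [234. 177.] 671 [[ 441. -140.    0.]
 [ 582. -127.   95.]
 [ 590. -112.  139.]]
```

View pics/c5.png

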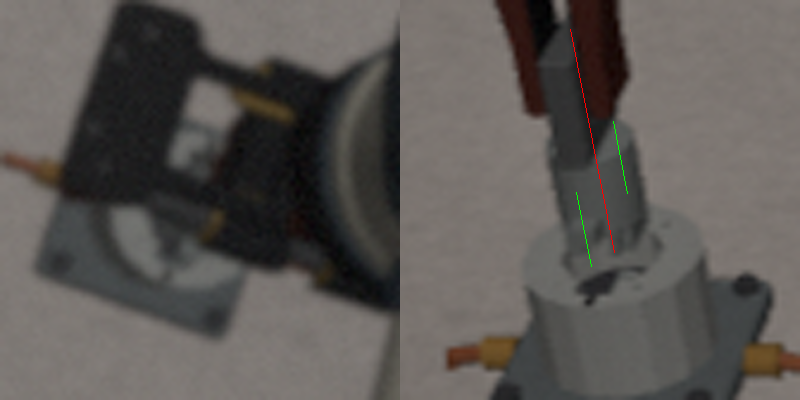

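Seen from the scene camera, the key body straddles the port axis as it should. I'll lower it in small force-checked steps.

Emit:
jog_arm --steps '[{"claw": 0,"travel": [0,0,-0.006],"delta_rot": [0,0,0]},{"claw": 0,"travel": [0,0,-0.012],"delta_rot": [0,0,0]},{"claw": 0,"travel": [0,0,-0.012],"delta_rot": [0,0,0]}]'

```text
time: 7.65
tool_pos: [570.1, -127.4, 122.0]
tool_rot: [0.181, 0.984, 0.0, 0.0]
ft_force: [-0.1, -0.3, -0.2]
grip_width: 11.7
```

```bash
python3 st.py
```

```text
7.65 [ 570.1 -127.4  122. ] yaw 69.19 z [ 1.e-03  3.e-04 -1.e+00] F [-0.1 -0.3 -0.2] [ 0.08 -0.09  0.05] 11.74512563296671 [-0.28  0.06  1.48  0.    1.61 -1.49]
```

Emit:
jog_arm --steps '[{"claw": 0,"travel": [0,0,-0.004],"delta_rot": [0,0,0]},{"claw": 0,"travel": [0,0,-0.009],"delta_rot": [0,0,0]},{"claw": 0,"travel": [0,0,-0.009],"delta_rot": [0,0,0]}]'

```text
time: 8.02
tool_pos: [569.7, -127.4, 112.2]
tool_rot: [0.181, 0.984, 0.0, -0.0]
ft_force: [0.4, -0.2, -0.7]
grip_width: 11.9
```

```bash
python3 st.py
```

```text
8.025 [ 569.7 -127.4  112.2] yaw 69.18 z [-2.e-04  6.e-04 -1.e+00] F [ 0.4 -0.2 -0.7] [ 0.05 -0.18 -0.01] 11.939420741150029 [-0.28  0.06  1.49  0.    1.59 -1.49]
```

The lugs are in the slots with no contact. Next is pressing the disc.

Emit:
jog_arm --steps '[{"claw": 0,"travel": [0,0,-0.004],"delta_rot": [0,0,0]},{"claw": 0,"travel": [0,0,-0.008],"delta_rot": [0,0,0]},{"claw": 0,"travel": [0,0,-0.01],"delta_rot": [0,0,0]},{"claw": 0,"travel": [0,0,-0.01],"delta_rot": [0,0,0]}]'

```text
time: 8.52
tool_pos: [570.0, -127.4, 103.0]
tool_rot: [0.181, 0.984, 0.0, 0.0]
ft_force: [-1.0, 1.0, 5.3]
grip_width: 11.6
```

```bash
python3 st.py
```

```text
8.525 [ 570.  -127.4  103. ] yaw 69.19 z [ 9.e-04  3.e-04 -1.e+00] F [-1.   1.   5.3] [0.04 0.23 0.04] 11.64024446650624 [-0.28  0.06  1.5   0.    1.57 -1.49]
```

Emit:
jog_arm --steps '[{"claw": 0,"travel": [0,0,-0.002],"delta_rot": [0,0,0]},{"claw": 0,"travel": [0,0,-0.003],"delta_rot": [0,0,0]},{"claw": 0,"travel": [0,0,-0.003],"delta_rot": [0,0,0]}]'

```text
time: 8.9
tool_pos: [570.0, -127.4, 100.9]
tool_rot: [0.181, 0.984, 0.0, 0.001]
ft_force: [-1.8, 0.8, 6.2]
grip_width: 11.9
```

```bash
python3 st.py; python3 -c "
from h import *
arm.grab_frame('scene')"; python3 st.py
```

```text
8.9 [ 570.  -127.4  100.9] yaw 69.19 z [ 1.3e-03  1.0e-04 -1.0e+00] F [-1.8  0.8  6.2] [ 0.19  0.42 -0.03] 11.914198335205372 [-0.28  0.07  1.51  0.    1.57 -1.49]
8.95 [ 570.  -127.4  100.9] yaw 69.19 z [ 1.3e-03  1.0e-04 -1.0e+00] F [-2.2 -0.6  6.5] [ 0.14  0.42 -0.01] 11.90702392865013 [-0.28  0.07  1.51  0.    1.57 -1.49]
```

Emit:
jog_arm --steps '[{"claw": 0,"travel": [0,0,-0.001],"delta_rot": [0,0,0]},{"claw": 0,"travel": [0,0,-0.001],"delta_rot": [0,0,0]},{"claw": 0,"travel": [0,0,-0.001],"delta_rot": [0,0,0]}]' --squeeze 55

```text
time: 9.32
tool_pos: [570.0, -127.4, 100.9]
tool_rot: [0.181, 0.984, 0.0, 0.001]
ft_force: [-3.8, -0.2, 6.1]
grip_width: 11.6
```

```bash
python3 st.py
```

```text
9.325 [ 570.  -127.4  100.9] yaw 69.19 z [ 0.0017  0.     -1.    ] F [-3.8 -0.2  6.1] [0.22 0.41 0.  ] 11.64269710899976 [-0.28  0.06  1.51  0.    1.57 -1.49]
```

Emit:
jog_arm --steps '[{"claw": 0,"travel": [-0.001,0,-0.003],"delta_rot": [0,0,0]},{"claw": 0,"travel": [-0.001,0,-0.003],"delta_rot": [0,0,0]},{"claw": 0,"travel": [-0.001,0,-0.003],"delta_rot": [0,0,0]}]'

```text
time: 9.7
tool_pos: [569.7, -127.4, 99.4]
tool_rot: [0.181, 0.984, 0.0, 0.002]
ft_force: [-1.0, 0.4, 6.6]
grip_width: 11.7
```

```bash
python3 st.py
```

```text
9.7 [ 569.7 -127.4   99.4] yaw 69.2 z [ 4.3e-03 -3.0e-04 -1.0e+00] F [-1.   0.4  6.6] [ 0.2   0.05 -0.03] 11.687376020228616 [-0.28  0.06  1.51  0.    1.56 -1.49]
```

Emit:
jog_arm --steps '[{"claw": 0,"travel": [-0.0002,-0.0004,-0.0015],"delta_rot": [0,0,-9]},{"claw": 0,"travel": [-0.0004,-0.0007,-0.0015],"delta_rot": [0,0,-18]},{"claw": 0,"travel": [-0.0007,-0.001,-0.0015],"delta_rot": [0,0,-25]},{"claw": 0,"travel": [-0.0007,-0.001,-0.0015],"delta_rot": [0,0,-25]}]'

```text
time: 10.2
tool_pos: [569.5, -128.6, 99.4]
tool_rot: [0.39, 0.921, -0.0, 0.003]
ft_force: [-1.6, 0.4, 6.7]
grip_width: 11.4
```

```bash
python3 st.py
```

```text
10.2 [ 569.5 -128.6   99.4] yaw 44.13 z [ 0.0059 -0.003  -1.    ] F [-1.6  0.4  6.7] [-0.02  0.21  0.15] 11.379545264100084 [-0.28  0.06  1.51 -0.    1.56 -1.05]
```

Emit:
jog_arm --steps '[{"claw": 0,"travel": [-0.0004,-0.0002,-0.0015],"delta_rot": [0.2,0.3,-10]},{"claw": 0,"travel": [-0.0008,-0.0004,-0.0015],"delta_rot": [0.2,0.3,-20]},{"claw": 0,"travel": [-0.0012,-0.0005,-0.0015],"delta_rot": [0.2,0.3,-30]},{"claw": 0,"travel": [-0.0017,-0.0005,-0.0015],"delta_rot": [0.2,0.3,-40]},{"claw": 0,"travel": [-0.0017,-0.0005,-0.0015],"delta_rot": [0.2,0.3,-40]}]'

```text
time: 10.82
tool_pos: [568.2, -129.5, 99.3]
tool_rot: [0.682, 0.732, -0.001, 0.001]
ft_force: [-1.9, -0.3, 6.2]
grip_width: 11.7
```

```bash
python3 st.py
```

```text
10.825 [ 568.2 -129.5   99.3] yaw 4.03 z [ 6.0e-04 -2.2e-03 -1.0e+00] F [-1.9 -0.3  6.2] [-0.11  0.29  0.19] 11.679241866280943 [-0.28  0.06  1.51 -0.    1.57 -0.35]
```

Emit:
jog_arm --steps '[{"claw": 0,"travel": [-0.0006,0.0002,-0.0015],"delta_rot": [0.1,0,-10]},{"claw": 0,"travel": [-0.0012,0.0004,-0.0015],"delta_rot": [0.1,0,-20]},{"claw": 0,"travel": [-0.0018,0.0006,-0.0015],"delta_rot": [0.1,0,-29]},{"claw": 0,"travel": [-0.0018,0.0006,-0.0015],"delta_rot": [0.1,0,-29]},{"claw": 0,"travel": [-0.0018,0.0006,-0.0015],"delta_rot": [0.1,0,-29]}]'

```text
time: 11.45
tool_pos: [566.7, -129.4, 99.2]
tool_rot: [0.843, 0.538, 0.0, 0.001]
ft_force: [-1.1, -1.1, 6.4]
grip_width: 12.1
```

```bash
python3 st.py
python3 - <<'E'
from h import *
out=[]
for n in ('wrist','scene'):
    f=arm.grab_frame(n); u,v=map(int,proj(f,(568,-126,80))); k=110 if n=='wrist' else 50
    v=min(max(v,k),480-k); out.append(cv2.resize(f['image'][v-k:v+k,u-k:u+k],(400,400),interpolation=cv2.INTER_CUBIC))
    for d in arm.trace(f,'key'):
        P=pts(f,d['pixels'])
        if abs(np.median(P[:,1])+126)<60:
            Q=P[P[:,2]>96]; print(n,d['p'],len(Q),cv2.minAreaRect(Q[:,:2].astype(np.float32)),np.round(np.median(Q[:,2]),1),np.round(np.percentile(P,[1,99],axis=0)))
save(np.hstack(out),'c6.png')
E
```

```text
11.45 [ 566.7 -129.4   99.2] yaw -24.96 z [ 0.0015 -0.0016 -1.    ] F [-1.1 -1.1  6.4] [-0.17  0.4   0.21] 12.05287870773013 [-0.28  0.06  1.52 -0.    1.56  0.15]
wrist 0.95 2916 ((568.1676635742188, -124.74391174316406), (31.928939819335938, 11.944379806518555), 65.1463394165039) 103.5 [[ 558. -139.   39.]
 [ 582. -109.  105.]]
scene 0.95 45 ((574.3341674804688, -116.50627136230469), (11.474204063415527, 10.231273651123047), 64.18807220458984) 100.9 [[ 566. -143.   44.]
 [ 583. -110.  103.]]
```

View pics/c6.png

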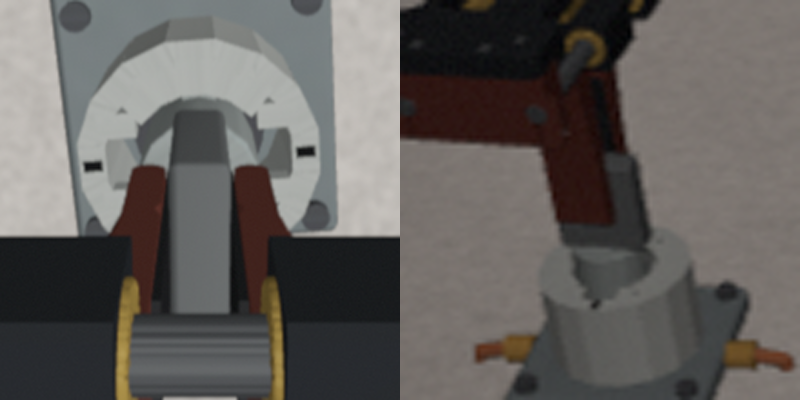

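The blade is at 65.1°, so it has turned about 94°. Its underside is about 27 mm below the mouth and the slots are empty of lugs. I'll nudge it a touch further onto the stop and hold.

Emit:
jog_arm --steps '[{"claw": 0,"travel": [0,0,-0.0015],"delta_rot": [0,0,-3]},{"claw": 0,"travel": [0,0,-0.0015],"delta_rot": [0,0,-3]},{"claw": 0,"travel": [0,0,-0.0015],"delta_rot": [0,0,-3]},{"claw": 0,"travel": [0,0,-0.0015],"delta_rot": [0,0,-3]}]'

```text
time: 12.15
tool_pos: [566.7, -129.4, 98.8]
tool_rot: [0.857, 0.516, 0.0, 0.001]
ft_force: [-3.5, 0.9, 7.7]
grip_width: 11.6
```

```bash
python3 st.py
python3 - <<'E'
from h import *
f=arm.grab_frame('wrist')
for d in arm.trace(f,'key')[:1]:
    P=pts(f,d['pixels']); Q=P[P[:,2]>96]; print(cv2.minAreaRect(Q[:,:2].astype(np.float32)),np.median(Q[:,2]))
E
```

```text
12.15 [ 566.7 -129.4   98.8] yaw -27.93 z [ 0.0017 -0.002  -1.    ] F [-3.5  0.9  7.7] [0.14 0.73 0.24] 11.597146002103477 [-0.28  0.06  1.52 -0.    1.56  0.21]
((568.2377319335938, -124.86885070800781), (32.1328239440918, 11.966570854187012), 62.19668960571289) 103.11482532329201
```

```bash
python3 -c "
from h import *
print(arm.job_done())"; python3 st.py
```

```text
the job is handed in; nothing more can be done
None
the job is handed in; nothing more can be done
```

The grey purge key is in the port, pushed down and turned clockwise about 97° by the blade. I handed the job in at about 12 s of the 42 s allowed, with the arm still gripping and pressing. `job_done` gives no verdict, so success is judged only from my own checks.

- **Turn:** the resisting moment rose to 0.24 N m, against about 0.22 N m stated at the stop. The blade still followed the last 3° nudge, so I infer it reached the stop. About 97° (1.69 rad) is also more than the stated 1.5 to 1.6 rad, so the angle is probably a few degrees off.
- **Depth:** the underside is about 28 mm below the mouth, well past the 21.5 mm needed. By position the disc is about 8.9 mm down. Just before the turn, the push force suggested about 5.6 mm where position gave about 8.6 mm. Both readings are above the limits.
- **Centring and tilt:** the hand is vertical to about 0.003 rad. By my estimate the key's axis is within about 2 mm of the port's. There was no sign of jamming.
- **Bystanders:** the arm had no contact with the jar, plain plug or wrench that I know of. I did not re-measure them at the end.
- **Grasp height:** the grip ended up about 12 mm higher on the blade than planned because the arm stopped short. It held throughout, so I left it.

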